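# Fit the pylon tube to the tilted ankle adapter

### The job

Three closed-top aluminium tubes stand on the bench: take the one of middle length and push it, open end first, onto the slanting spigot clamped (not always centrally) in the bench vise, past its spring plunger, until it sits fully home on the flange. Leave the vise at the slant and the place it has been set to, leave the tube on the spigot, and do not disturb the other things on the bench.

Things in the scene. Friction and masses are not known exactly. Their poses are not given: they have to be found in the camera images.
- tube_mid: The middle one of three plain aluminium pylon tubes that stand mouth down on the bench, alike but for length and shuffled among their places: outside diameter 34 mm, bore 27 mm, tube 105 mm long, open only at its lower end, the upper end closed (8 mm thick) with a 20 mm square block 13 mm high on top; 170 g give or take a third. Origin: centre of the open mouth's rim; z runs along the axis to the closed end. This is the one to fit.
- tube_short: The shortest of three plain aluminium pylon tubes that stand mouth down on the bench, alike but for length and shuffled among their places: outside diameter 34 mm, bore 27 mm, tube 75 mm long, open only at its lower end, the upper end closed (8 mm thick) with a 20 mm square block 13 mm high on top; 130 g give or take a third. Origin: centre of the open mouth's rim; z runs along the axis to the closed end. Leave it alone.
- tube_long: The longest of three plain aluminium pylon tubes that stand mouth down on the bench, alike but for length and shuffled among their places: outside diameter 34 mm, bore 27 mm, tube 140 mm long, open only at its lower end, the upper end closed (8 mm thick) with a 20 mm square block 13 mm high on top; 220 g give or take a third. Origin: centre of the open mouth's rim; z runs along the axis to the closed end. Leave it alone.
- head (a joint): Slant of the vise head and its spigot in radians: 0 is upright, positive leans towards the vise's -x side; set somewhere from 0.45 to 0.75. A stiff friction hinge (gives way at about 4 N m); it must stay as found.
- seat (a point): Middle of the vise jaws at the level of the adapter's flange face (on which the tube must sit), 45 mm from the hinge axis; z runs up along the slant, parallel to the spigot's axis, y along the jaws (the hinge line). The spigot itself is clamped up to 9 mm to either side of this point along y, differently each time: look or feel for it. In x it is centred.
- tip_level (a point): Point 40 mm above the seat point along the slant: the level of the spigot's tip, on the jaws' middle line. Adapter, plain aluminium, firmly clamped: flange 50 mm diameter, 8 mm thick; spigot 25 mm diameter, 40 mm long from the flange, its last 3 mm chamfered to 19 mm. Axes as the seat's.
- vise: Grey tilting bench vise, fixed: base 160 x 150 x 20 mm, two cheeks (12 mm thick, centres at y = +-44 mm, top 120 mm up). Origin: centre of its underside. The head hinges between the cheeks about the y axis, 90 mm up; the spigot leans to the -x side, roughly towards the robot. In the spigot's +x flank, 21 mm above the flange, a round spring plunger stands out 2 mm: passing it takes roughly 5 to 20 N along the spigot, and its drag holds the tube.
- foot: Grey plastic prosthetic foot lying sole down, about 240 x 85 mm, 91 mm high at the ankle, 0.7 kg. Origin: on the bench below the ankle; x towards the toes. Bystander.
- bottle: White bottle, 48 mm diameter, 120 mm high. Origin: centre of its underside. Bystander.
- driver: Black-handled screwdriver, 170 mm long, lying on the bench along its x axis. Origin: on the bench under its middle. Bystander.
- jar: Clear jar with a steel cap, 60 mm diameter, 60 mm high. Origin: centre of its underside. Bystander.
- cup: Steel cup, 72 mm diameter, 70 mm high. Origin: centre of its underside. Bystander.
Mind the look-alikes: they are no part of the job. What is shaped like the tube_mid but purple or red is not meant.

How it is judged (in metres and radians):
On the way, in this order (a step that is already met when the one before it is completed fails the run):
1. the middle tube is held clear of the bench (height (world z) of tube_mid above 0.04 m and contact force between the fingers and tube_mid above 1 N), for 0.1 s.
2. the tube has started onto the spigot, at least 8 mm (x of tube_mid in the frame of seat between -0.004 and 0.004 m and y of tube_mid in the frame of seat between -0.012 and 0.012 m and angle between the z axis of tube_mid and the z axis of seat, either way round below 0.1 rad and z of tube_mid in the frame of seat below 0.032 m), for 0.1 s.
At the end, for the whole second after the job is handed in: The middle tube is on the spigot, its mouth within 3 mm of the flange face along the axis and over it (within 4 mm of the jaws' middle in x and 12 mm along them), aligned with the spigot within 0.1 rad, at rest, and the vise head is still at its slant (seat point within 6 mm of where it began) (x of tube_mid in the frame of seat between -0.004 and 0.004 m and y of tube_mid in the frame of seat between -0.012 and 0.012 m and angle between the z axis of tube_mid and the z axis of seat, either way round below 0.1 rad and z of tube_mid in the frame of seat between -0.003 and 0.003 m and linear speed of tube_mid below 0.02 m/s and distance of seat from where it was at the start of the episode below 0.006 m); the robot touches nothing.
It fails at once if the vise head is turned out of its set slant (seat point shifts by over 8 mm) (distance of seat from where it was at the start of the episode above 0.008 m).
It fails at once if another tube is disturbed (moved over 30 mm or tipped over) (distance of any of tube_short, tube_long from where it was at the start of the episode above 0.03 m or angle between any of tube_short, tube_long's own z axis and vertical above 0.5 rad).
It fails at once if the foot, bottle, screwdriver, jar or cup is disturbed (moved over 30 mm or tipped over) (distance of any of foot, bottle, driver, jar, cup from where it was at the start of the episode above 0.03 m or angle between any of foot, bottle, jar, cup's own z axis and vertical above 0.5 rad).
It also fails if it takes over 58 s, if anything falls off the work surface, if the arm or the gripper's body presses on something with over 40 N, if the wrist force passes 120 N, or if a joint passes its speed limit or range.

### The arm

A 6-joint arm with a two-finger parallel gripper is mounted at the origin on the work surface. World frame = base frame: x ahead of the robot, y to its left, z up, the work surface at z = 0. Lengths are in mm, angles in rad, forces in N, time in s.
With the tool pointing down it reaches from about 350 to 775 mm from the base axis. Payload 7.3 kg.
Tool frame: the origin (TCP) lies at the very end of the fingers, on their centre line; the grasp point (between the pads) lies 19 mm behind it; z points along the fingers, y is the line along which they close (so a half turn about z gives the same grasp; the last joint's range is limited). The gripper opens to 92 mm and grips with 3 to 60 N. Pads are 19 mm wide; open, the fingers measure 130 mm over their backs; the gripper's body (75 mm by 190 mm) begins 47 mm behind the grasp point.
Start: joints at [1.191, 0.342, 1.524, -0, 1.275, -0.146], TCP at [121.613, 510.74, 226.741] pointing down, gripper open.
Joint ranges: [-2.53, 2.53], [-0.77, 2.02], [0.04, 2.7], [-1, 4.14], [0.28, 2.66], [-3.11, 3.11]. Speed limits (rad/s): [2.57, 2.57, 3.14, 3.14, 3.14, 3.14].

### API

Orientations are given as [roll, pitch, yaw] about the fixed x, y, z axes, in that order (R = Rz(yaw) Ry(pitch) Rx(roll)).
In Python, from plant import bot gives the robot as it stands.
- The arm moves only by the tool jog_arm, never from a script. Its argument "targets" is a list of rows, each an object with "xyz": the shift along the tool's x, y, z as a fraction of full scale, a list of three; "spin": the turn about the tool's z as a fraction of full scale. In form: [{"xyz": [x, y, z], "spin": spin}, ...]. A call has exactly 10 rows; each row shifts and turns the commanded pose from where the row before left it, along the tool's axes as they then stand; what a row does not reach is not made up. Full scale, the value 1, is 80 mm for a shift and 0.1 rad for a turn. A row lasts 1/8 s, in which the tool goes at most 62.5 mm and 10.7 degrees, less where a joint would pass 70% of its speed; a pose out of reach is approached as far as the arm can. A call with a number of a shift or a turn outside -1 to 1 is refused whole. A call with a gripper value outside its range is refused whole. "gripper" is the opening in per cent of the stroke, from 0 (shut) to 100 (fully open), set as the call begins (left out, the last holds). The fingers move at their own pace and stop on an object; the grip force is fixed at half the most. Time passes only in rows, so rows that do not move let the fingers close, or fill a call up. It gives the time, the measured TCP pose, the force, the opening and the grip force at its end, in the units of the state.
- bot.get_obs(): the state, without advancing time (a new reading comes with each control period).
- bot.capture(name): name is "scene" or "top" or "wrist"; returns the picture (420x560x3 uint8, blue, green, red); there is no depth.
- bot.get_calibration(name): a dict with "vfov" (degrees; the focal length in pixels is half the picture's height over the tangent of half this angle, whatever the lens; pixels are square), "cx", "cy" (the principal point, pixels), "k1" (the pictures are not rectified: a ray, as slopes to the right and down, at radius r is drawn at 1 + k1 r^2 times it, then the intrinsics apply), "eye" and "rotation" of the camera in the world. Camera axes: x right, y down, z forward; pixel columns grow to the right and rows downward; lengths in mm; the calibration is good to about 2 mm. A picture is of the moment at which its call begins: read the wrist's pose just before it. get_calibration takes no time and is no camera call; for the wrist camera it gives the pose at the moment of the call.
- bot.close_job(): hands the job in; it is judged then, once.
The state is a dict: "time": time; "joint_positions": joint angles; "dq": joint speeds; "tau": joint torques, N m; "tool_pos": TCP position; "tcp_rot": TCP orientation; "contact_force": force on the tool from outside, world axes, zero at the start; "moment": the same for the moment, N m; "grip_width": finger opening in mm; "finger_force": force on a finger pad.
Only numpy, scipy, OpenCV 4.12 (cv2) and the standard library are available. Lean on these libraries where they do the work, as an engineer would, in place of code of your own. Each camera call takes 0.05 s, during which the arm holds its last target. There are 200 camera calls.

## Working session

There is one attempt and no reset: what is moved stays moved. The work goes in short steps, Python scripts to look and compute and a tool call to move; the robot and the scene stay as the last step left them, time stands still between calls to the robot, and variables do not carry over. Pictures are saved under pics/ and viewed, at most 10 in all, crops included, and the job is handed in when it is done.

Besides the shell and the picture viewer there is one more tool, called after "Call:" by a JSON object that holds its "api" and its "payload". jog_arm: Moves the arm, as the interface text tells. Shift numbers are shares of 80 mm and turn numbers shares of 0.1 rad, none past 1 either way. Its arguments: {"type":"object","properties":{"targets":{"type":"array","items":{"type":"object","properties":{"xyz":{"type":"array","items":{"type":"number"}},"spin":{"type":"number"}}}},"gripper":{"type":"number"}},"required":["targets"]}

```bash
mkdir -p pics; cat > h.py <<'E'
import numpy as np, cv2
from plant import bot
def cal(name):
    c=bot.get_calibration(name); c['f']=210/np.tan(np.radians(c['vfov'])/2); return c
def K(c): return np.array([[c['f'],0,c['cx']],[0,c['f'],c['cy']],[0,0,1.]])
def ray(c,uv):
    # distorted slope d = s(1+k1 s^2); invert
    d=(np.array(uv,float)-[c['cx'],c['cy']])/c['f']; s=d.copy()
    for _ in range(30): s=d/(1+c['k1']*(s@s))
    r=np.array(c['rotation']); return np.array(c['eye']),r@np.array([s[0],s[1],1.])
def onz(c,uv,z):
    e,r=ray(c,uv); return e+r*(z-e[2])/r[2]
def proj(c,p):
    q=np.array(c['rotation']).T@(np.array(p,float)-c['eye']); s=q[:2]/q[2]
    return s*(1+c['k1']*(s@s))*c['f']+[c['cx'],c['cy']]
def tri(obs):
    A=np.zeros((3,3));b=np.zeros(3)
    for c,uv in obs:
        e,r=ray(c,uv); r=r/np.linalg.norm(r); P=np.eye(3)-np.outer(r,r); A+=P;b+=P@e
    return np.linalg.solve(A,b)
E
python3 - <<'E'
from h import *
for n in ('scene','top'):
    c=cal(n); print(n,{k:np.round(np.array(v),4).tolist() for k,v in c.items()})
    cv2.imwrite(f'pics/{n}0.png',cv2.resize(bot.capture(n),(800,600),interpolation=cv2.INTER_CUBIC))
print(bot.get_obs())
E
```

```text
scene {'vfov': 50.7158, 'cx': 271.5573, 'cy': 213.7473, 'k1': 0.0177, 'eye': [845.043, -467.5162, 1054.0351], 'rotation': [-2.6241, -0.0043, 0.482], 'f': 443.0988}
top {'vfov': 52.0593, 'cx': 279.8311, 'cy': 214.3551, 'k1': -0.0672, 'eye': [527.9729, 5.8409, 1345.8112], 'rotation': [-3.0944, -0.0065, -1.589], 'f': 429.9987}
{'time': 0.1, 'joint_positions': array([ 1.19098678e+00,  3.42643851e-01,  1.52492396e+00, -7.43459047e-06,
        1.27540991e+00, -1.45991418e-01]), 'dq': array([ 0.00139998, -0.00063893, -0.00340893, -0.00029818, -0.00034511,
        0.00144866]), 'tau': array([ 2.76777711e-03, -4.32003665e+01, -2.44693476e+01,  7.19384383e-02,
        5.25365677e-02, -7.63111302e-06]), 'tool_pos': array([121.4773071 , 510.37428707, 226.11837568]), 'tcp_rot': array([-3.14022128e+00, -1.94456763e-04,  2.90777656e+00]), 'contact_force': array([-0.47342498, -0.79524735, -0.76630966]), 'moment': array([-0.0077284 ,  0.01353973,  0.01660646]), 'finger_force': 0.0, 'grip_width': 91.72836200404058}
```

View pics/scene0.png

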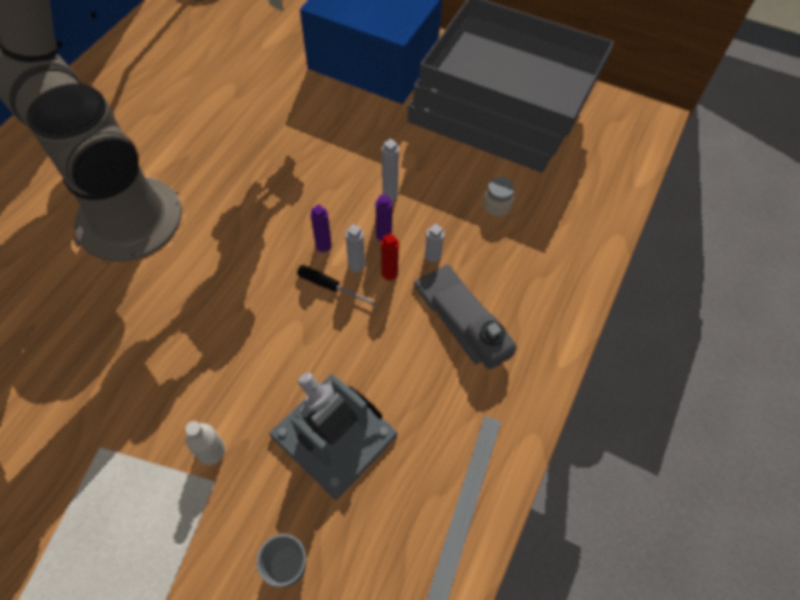

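View pics/top0.png

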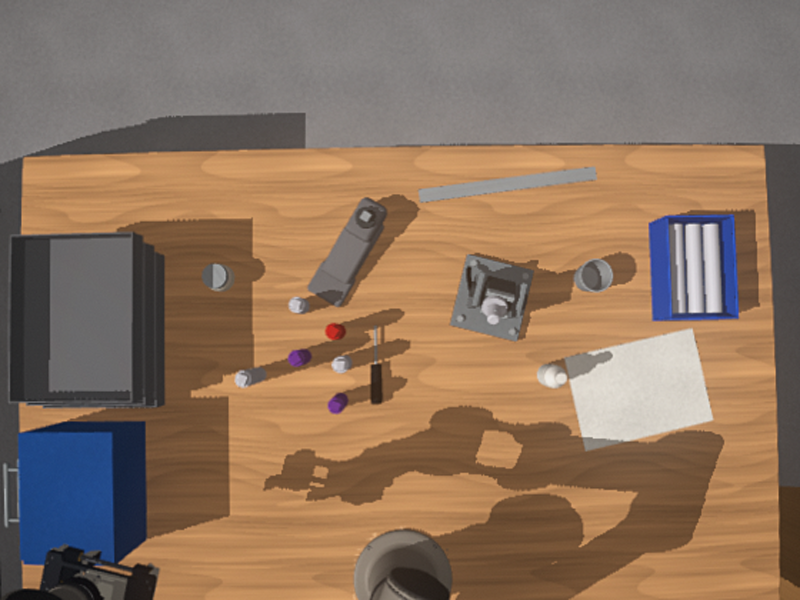

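```bash
sed -i "s#c\['f'\]=210.*return c#c['f']=210/np.tan(np.radians(c['vfov'])/2); c['rotation']=Rot.from_euler('xyz',c['rotation']).as_matrix(); return c#; 1a from scipy.spatial.transform import Rotation as Rot" h.py
python3 - <<'E'
from h import *
s=bot.capture('scene');t=bot.capture('top')
def crop(im,u,v): return cv2.resize(im[v:v+75,u:u+100],(400,300),interpolation=cv2.INTER_CUBIC)
o=np.vstack([np.hstack([crop(s,215,140),crop(s,180,255)]),np.hstack([crop(t,160,200),crop(t,300,170)])])
cv2.imwrite('pics/crops.png',o)
for n in('scene','top'):
    c=cal(n); print(c['rotation'].round(2), proj(c,[0,0,0])*800/560)
c=cal('top')
for n,z in(((341,363),118),((298,304),88),((245,379),153),((492,297),0),((372,550),0)): print(n,onz(c,np.array(n)*.7,z).round(0))
E
```

```text
[[ 0.89  0.4  -0.23]
 [ 0.46 -0.77  0.44]
 [ 0.   -0.49 -0.87]] [128.3769525  218.22704226]
[[-0.02 -1.    0.05]
 [-1.    0.02 -0.01]
 [ 0.01 -0.05 -1.  ]] [402.81581648 577.51820217]
(341, 363) [475. 116. 118.]
(298, 304) [596. 205.  88.]
(245, 379) [448. 300. 153.]
(492, 297) [ 608. -207.    0.]
(372, 550) [62. 66.  0.]
```

View pics/crops.png

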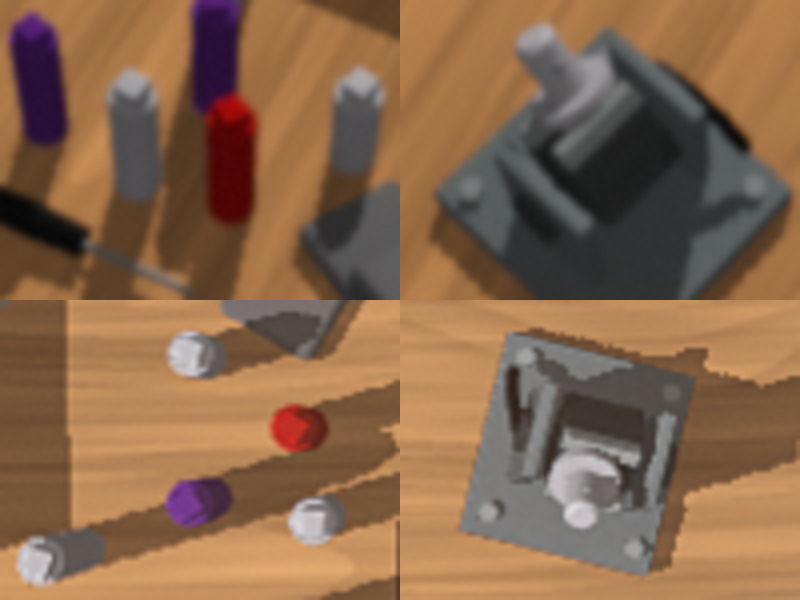

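```bash
cat > m.py <<'E'
from h import *
t=cal('top');s=cal('scene')
T=lambda u,v,a=300,b=170:(a+u/4,b+v/4)
m=tri([(t,T(316,218,160,200)),(s,T(133,80,215,140))]); print('mid top',m.round(1), onz(t,T(316,218,160,200),118).round(1))
cs=np.array([onz(t,T(*p),20) for p in((107,30),(293,77),(247,275),(60,228))])
sc=np.array([onz(s,T(*p,180,255),20) for p in((437-400,193),(793-400,193),(605-400,30))])
print(cs.round(0),sc.round(0))
cen=cs.mean(0); ex=(cs[0]+cs[1]-cs[2]-cs[3]); yaw=np.arctan2(ex[1],ex[0]); print('cen',cen,'yaw',yaw, np.linalg.norm(ex)/2)
tip=tri([(t,T(180,214)),(s,T(137,40,180,255))]); print('tip',tip)
d=tip-cen; c,n=np.cos(yaw),np.sin(yaw); lx,ly=c*d[0]+n*d[1],-n*d[0]+c*d[1]; print('local',lx,ly,tip[2]-90,'slant',np.arctan2(-lx,tip[2]-90),'len',np.hypot(lx,tip[2]-90))
print('onz tops', onz(s,T(133,80,215,140),118).round(1))
E
python3 m.py
```

```text
mid top [475.  115.2 126.3] [473.5 115.1 118. ]
[[ 702. -152.   20.]
 [ 663. -296.   20.]
 [ 510. -256.   20.]
 [ 549. -112.   20.]] [[ 516. -255.   20.]
 [ 705. -156.   20.]
 [ 552. -117.   20.]]
cen [ 606.42994117 -203.76286246   20.        ] yaw -0.25625799705052477 158.12303057695763
tip [ 556.72921963 -183.64968347  148.26292668]
local -53.175691876735556 6.85911683056052 58.262926681555484 slant 0.7397792801435069 len 78.8810676402762
onz tops [472.9 121.2 118. ]
```

Call:
{"api": "jog_arm", "payload": {"targets": [{"xyz": [0, 0, -0.75], "spin": 0.23}, {"xyz": [-0.6, -0.42, 0], "spin": 0}, {"xyz": [-0.6, -0.42, 0], "spin": 0}, {"xyz": [-0.6, -0.42, 0], "spin": 0}, {"xyz": [-0.6, -0.42, 0], "spin": 0}, {"xyz": [-0.6, -0.42, 0], "spin": 0}, {"xyz": [-0.6, -0.42, 0], "spin": 0}, {"xyz": [-0.6, -0.42, 0], "spin": 0}, {"xyz": [-0.6, -0.42, 0], "spin": 0}, {"xyz": [-0.5, -0.4, 0], "spin": 0}], "gripper": 60}}

```text
time: 1.45
tool_pos: [456.4, 110.2, 286.6]
tcp_rot: [3.141, 0.0, 2.884]
contact_force: [0.4, -0.2, -0.1]
grip_width: 55.0
finger_force: 0.0
```

```bash
cat > w.py <<'E'
from h import *
import sys
o=bot.get_obs(); c=cal('wrist'); im=bot.capture('wrist')
R=Rot.from_euler('xyz',o['tcp_rot']).as_matrix()
print('eye',c['eye'],'f',c['f'],c['cx'],c['cy'],c['k1']);print(c['rotation'].round(3)); print(o['tool_pos'].round(1),o['tcp_rot'].round(3),o['time'],o['grip_width'],o['contact_force'].round(1))
cv2.imwrite(f'pics/{sys.argv[1]}.png',cv2.resize(im,(800,600),interpolation=cv2.INTER_CUBIC))
E
python3 w.py w1
```

```text
eye [380.2745792  130.52246155 443.92248471] f 309.58120686741904 277.1766859844158 210.637524700292 0.021604889354919974
[[ 0.255  0.925  0.282]
 [ 0.967 -0.244 -0.074]
 [ 0.001  0.292 -0.957]]
[456.4 110.2 286.6] [3.141 0.    2.884] 1.45 55.0047889217475 [ 0.4 -0.2 -0.1]
```

View pics/w1.png

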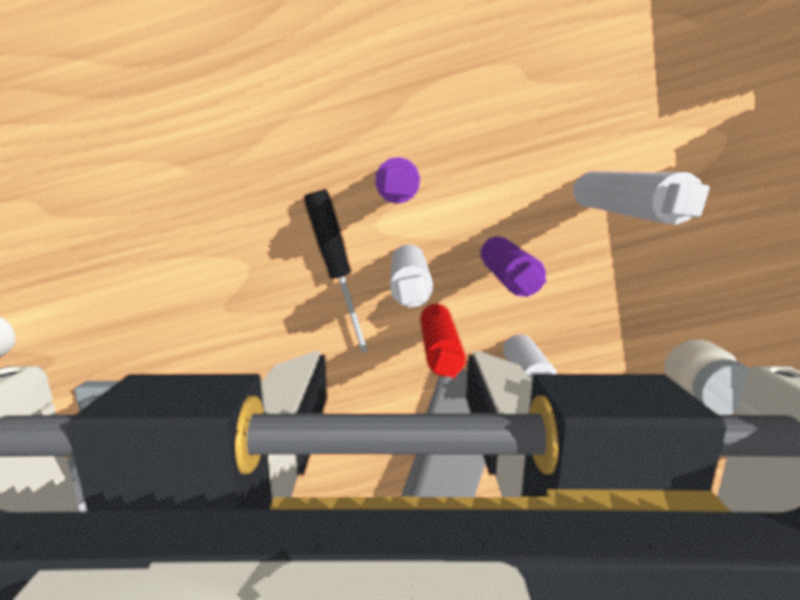

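```bash
python3 - <<'E'
from h import *
c=cal('wrist'); o=bot.get_obs()
P=lambda u,v:(u*.7,v*.7)
p=onz(c,P(411,290),118);print('mid',p)
for n,q,z in(('purp',(526,276),118),('purp2',(398,184),118),('red',(444,360),118),('drv',(340,275),25)): print(n,onz(c,P(*q),z).round(0))
R=Rot.from_euler('xyz',o['tcp_rot']).as_matrix()
m=(p+[474,116,118])/2; m[2]=63
for q in(p,m): q[2]=63; print((R.T@(q-o['tool_pos'])/80).round(3))
E
```

```text
mid [474.16180793 113.8431664  118.        ]
purp [486. 200. 118.]
purp2 [396. 124. 118.]
red [537. 125. 118.]
drv [468.  47.  25.]
[-0.145  0.15   2.791]
[-0.141  0.162  2.791]
```

Call:
{"api": "jog_arm", "payload": {"targets": [{"xyz": [-0.14, 0.155, 0], "spin": 0}, {"xyz": [0, 0, 0.6], "spin": 0}, {"xyz": [0, 0, 0.6], "spin": 0}, {"xyz": [0, 0, 0.6], "spin": 0}, {"xyz": [0, 0, 0.5], "spin": 0}, {"xyz": [0, 0, 0.3], "spin": 0}, {"xyz": [0, 0, 0.17], "spin": 0}, {"xyz": [0, 0, 0], "spin": 0}, {"xyz": [0, 0, 0], "spin": 0}, {"xyz": [0, 0, 0], "spin": 0}]}}

```text
time: 2.75
tool_pos: [469.9, 121.4, 66.1]
tcp_rot: [3.141, 0.002, 2.885]
contact_force: [0.4, -0.8, -0.3]
grip_width: 55.1
finger_force: 0.0
```

Call:
{"api": "jog_arm", "payload": {"targets": [{"xyz": [0, 0, 0], "spin": 0}, {"xyz": [0, 0, 0], "spin": 0}, {"xyz": [0, 0, 0], "spin": 0}, {"xyz": [0, 0, 0], "spin": 0}, {"xyz": [0, 0, 0], "spin": 0}, {"xyz": [0, 0, 0], "spin": 0}, {"xyz": [0, 0, 0], "spin": 0}, {"xyz": [0, 0, 0], "spin": 0}, {"xyz": [0, 0, 0], "spin": 0}, {"xyz": [0, 0, 0], "spin": 0}], "gripper": 0}}

```text
time: 4.0
tool_pos: [469.4, 121.3, 65.2]
tcp_rot: [3.141, 0.0, 2.885]
contact_force: [-0.0, -0.0, 4.0]
grip_width: 33.6
finger_force: 29.9
```

Call:
{"api": "jog_arm", "payload": {"targets": [{"xyz": [0, 0, -0.4], "spin": 0}, {"xyz": [0, 0, -0.45], "spin": 0}, {"xyz": [-0.14, -0.5, 0], "spin": 0}, {"xyz": [-0.15, -0.6, 0], "spin": 0}, {"xyz": [-0.15, -0.6, 0], "spin": 0}, {"xyz": [-0.14, -0.5, 0], "spin": 0}, {"xyz": [0, 0, 0.4], "spin": 0}, {"xyz": [0, 0, 0.3], "spin": 0}, {"xyz": [0, 0, 0.1], "spin": 0}, {"xyz": [0, 0, 0], "spin": 0}]}}

```text
time: 5.25
tool_pos: [469.2, -60.5, 68.8]
tcp_rot: [3.142, -0.001, 2.885]
contact_force: [0.7, -0.4, -1.3]
grip_width: 33.7
finger_force: 29.9
```

Call:
{"api": "jog_arm", "payload": {"targets": [{"xyz": [0, 0, 0.03], "spin": 0}, {"xyz": [0, 0, 0.02], "spin": 0}, {"xyz": [0, 0, 0.01], "spin": 0}, {"xyz": [0, 0, 0], "spin": 0}, {"xyz": [0, 0, 0], "spin": 0}, {"xyz": [0, 0, 0], "spin": 0}, {"xyz": [0, 0, 0], "spin": 0}, {"xyz": [0, 0, 0], "spin": 0}, {"xyz": [0, 0, 0], "spin": 0}, {"xyz": [0, 0, 0], "spin": 0}]}}

```text
time: 6.5
tool_pos: [470.1, -60.9, 65.2]
tcp_rot: [3.142, 0.002, 2.885]
contact_force: [-1.5, -0.2, 6.4]
grip_width: 33.6
finger_force: 29.9
```

Call:
{"api": "jog_arm", "payload": {"targets": [{"xyz": [0.106, 0, 0], "spin": 0}, {"xyz": [0.106, 0, 0], "spin": 0}, {"xyz": [0.106, 0, 0], "spin": 0}, {"xyz": [0.106, 0, 0], "spin": 0}, {"xyz": [0.106, 0, 0.026], "spin": 0}, {"xyz": [0.1, 0, 0.037], "spin": 0}, {"xyz": [0.078, 0, 0.036], "spin": 0}, {"xyz": [0, 0, 0], "spin": 0}, {"xyz": [0, 0, 0], "spin": 0}, {"xyz": [0, 0, 0], "spin": 0}]}}

```text
time: 7.75
tool_pos: [417.5, -47.8, 60.0]
tcp_rot: [-3.14, 0.009, 2.886]
contact_force: [-5.0, -2.5, 38.1]
grip_width: 33.4
finger_force: 30.0
```

```bash
python3 - <<'E'
from h import *
c=cal('scene'); o=bot.get_obs(); im=bot.capture('scene')
u,v=proj(c,o['tool_pos']).astype(int); print(u,v,o['tool_pos'],o['contact_force'])
a=cv2.resize(im[v-40:v+50,u-60:u+60],(800,600),interpolation=cv2.INTER_CUBIC); cv2.imwrite('pics/tilt.png',a)
E
```

```text
198 212 [417.52416712 -47.78076444  59.98195238] [-5.04349881 -2.469147   38.05116961]
```

View pics/tilt.png

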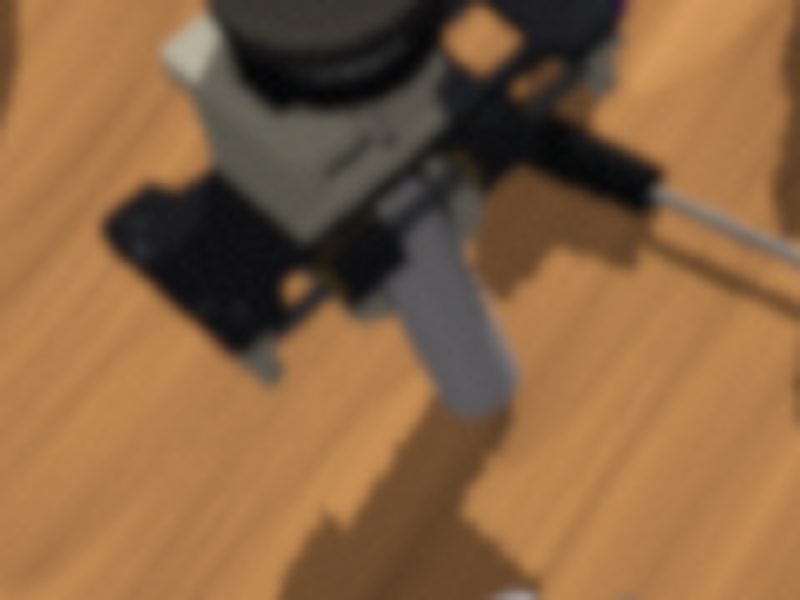

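Call:
{"api": "jog_arm", "payload": {"targets": [{"xyz": [0, 0, -0.5], "spin": 0}, {"xyz": [0, 0, -0.7], "spin": 0}, {"xyz": [0, 0, -0.6], "spin": 0}, {"xyz": [-0.3, -0.3, -0.26], "spin": 0}, {"xyz": [-0.4, -0.4, 0], "spin": 0}, {"xyz": [-0.3, -0.3, 0], "spin": 0}, {"xyz": [-0.19, -0.2, 0], "spin": 0}, {"xyz": [0, 0, 0], "spin": 0}, {"xyz": [0, 0, 0], "spin": 0}, {"xyz": [0, 0, 0], "spin": 0}]}}

```text
time: 9.05
tool_pos: [481.9, -162.5, 221.2]
tcp_rot: [3.141, -0.0, 2.886]
contact_force: [-0.3, 0.9, -2.4]
grip_width: 32.7
finger_force: 30.0
```

```bash
python3 - <<'E'
from h import *
import pickle
o=bot.get_obs(); d={}
for n in('scene','top','wrist'):
    c=cal(n); d[n]=(c,bot.capture(n))
d['o']=o; pickle.dump(d,open('d.pkl','wb'))
print(o['tool_pos'],o['tcp_rot'],o['contact_force'])
sc=d['scene'][1]; tp=d['top'][1]; w=d['wrist'][1]
def crop(im,u,v,k=4): return cv2.resize(im[v:v+300//k,u:u+400//k],(400,300),interpolation=cv2.INTER_CUBIC)
cv2.imwrite('pics/near.png',np.vstack([np.hstack([crop(sc,160,215),crop(tp,290,180)]),np.hstack([crop(w,180,180,2)[:, :],crop(w,240,240,4)])]))
for n in('scene','top','wrist'):print(n,proj(d[n][0],o['tool_pos']))
E
```

```text
[ 481.90948508 -162.51714455  221.20884335] [ 3.14130044e+00 -3.81330589e-04  2.88557211e+00] [-0.30278564  0.8583282  -2.40555519]
scene [184.80193513 228.1306706 ]
top [341.71291737 251.09060977]
wrist [276.91255052 262.73162913]
```

View pics/near.png

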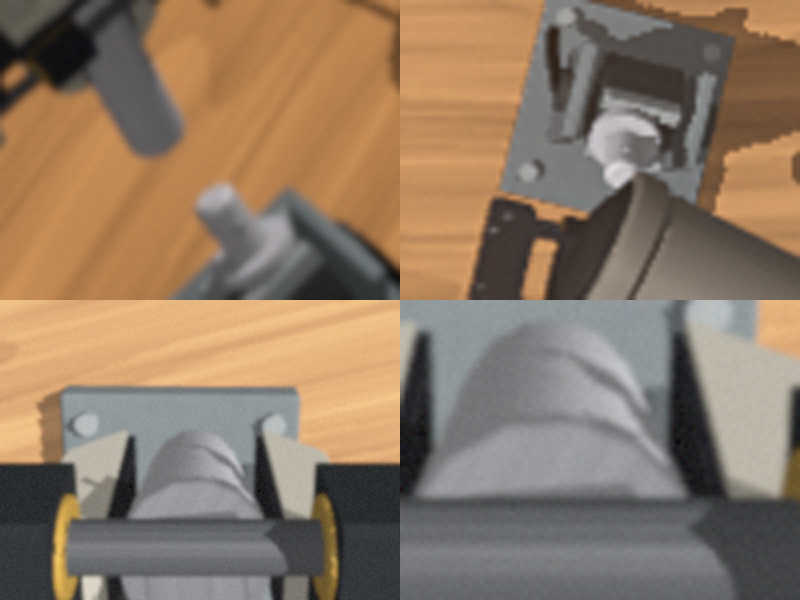

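```bash
cat > ov.py <<'E'
from h import *
import pickle
d=pickle.load(open('d.pkl','rb')); o=d['o']
yaw=-.256; cen=np.array([606.4,-203.8,0]); Rv=Rot.from_euler('z',yaw).as_matrix()
def circ(p,Rm,r,n=40):
    a=np.linspace(0,2*np.pi,n); return np.array([p+Rm@[r*np.cos(t),r*np.sin(t),0] for t in a])
def spig(sl,off,cen=cen):
    Rm=Rv@Rot.from_euler('y',-sl).as_matrix(); h=cen+[0,0,90]
    return Rm,lambda z:h+Rm@np.array([0,off,45+z])
def tube(th,s):
    Rm=Rv@Rot.from_euler('y',-th).as_matrix(); g=o['tool_pos']+[0,0,19]
    return Rm,lambda z:g+Rm@np.array([0,0,z-s])
E
cat > ov1.py <<'E'
from ov import *
def draw(n,u0,v0,k,w,h):
    c,im=d[n]; im=cv2.resize(im[v0:v0+h//k,u0:u0+w//k],(w,h),interpolation=cv2.INTER_CUBIC)
    def pl(P,col): cv2.polylines(im,[np.array([(proj(c,p)-[u0,v0]+.5)*k for p in P],np.int32)],False,col,1)
    Rm,f=spig(.72,6.5)
    for z,r in((0,25),(0,12.5),(37,12.5),(40,9.5)): pl(circ(f(z),Rm,r),(0,255,255))
    Rm,f=tube(.68,84)
    for z in(0,105): pl(circ(f(z),Rm,17),(0,255,0))
    cs=[cen+Rv@np.array([x,y,20]) for x,y in((-80,-75),(80,-75),(80,75),(-80,75),(-80,-75))]; pl(cs,(255,255,0))
    return im
cv2.imwrite('pics/ov.png',np.vstack([draw('scene',172,215,8,800,400),draw('top',300,180,8,800,200)]))
E
python3 ov1.py
```

```text
(no output)
```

View pics/ov.png

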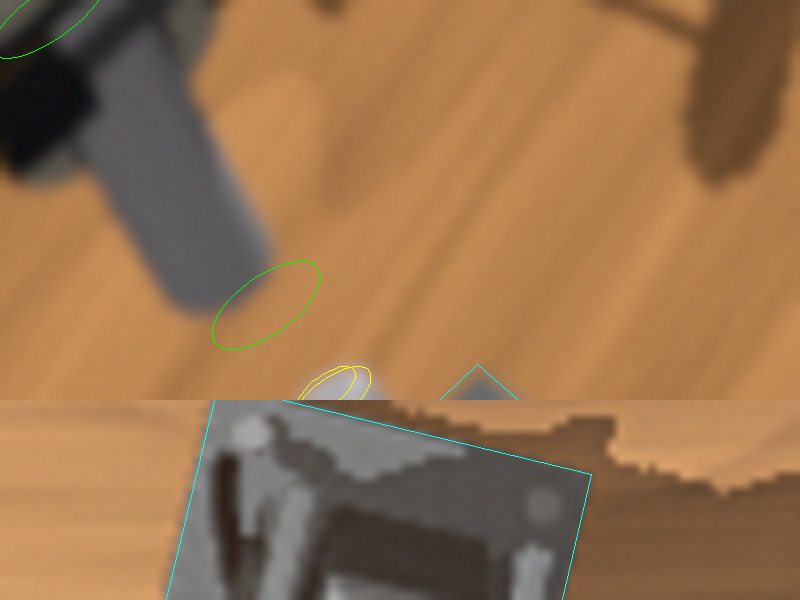

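```bash
cat > ov2.py <<'E'
from ov import *
from scipy.optimize import least_squares
c,im0=d['scene']; tgt=np.array([172+218/8,215+270/8])
r=least_squares(lambda q: proj(c,tube(q[0],q[1]*100)[1](0))-tgt,[.6,.8]); th,s=r.x[0],r.x[1]*100; print(th,s)
def draw(n,u0,v0,k,w,h):
    c,im=d[n]; im=cv2.resize(im[v0:v0+h//k,u0:u0+w//k],(w,h),interpolation=cv2.INTER_CUBIC)
    def pl(P,col): cv2.polylines(im,[np.array([(proj(c,p)-[u0,v0]+.5)*k for p in P],np.int32)],False,col,1)
    Rm,f=spig(.72,6.5)
    for z,r in((0,25),(0,12.5),(37,12.5),(40,9.5)): pl(circ(f(z),Rm,r),(0,255,255))
    Rm,f=tube(th,s)
    for z in(0,30,105): pl(circ(f(z),Rm,17),(0,255,0))
    cs=[cen+Rv@np.array([x,y,20]) for x,y in((-80,-75),(80,-75),(80,75),(-80,75),(-80,-75))]; pl(cs,(255,255,0))
    return im
cv2.imwrite('pics/ov2.png',np.hstack([draw('scene',178,227,8,400,600),draw('top',315,190,8,400,600)]))
E
python3 ov2.py
```

```text
0.43346283689568627 80.47737446499549
```

View pics/ov2.png

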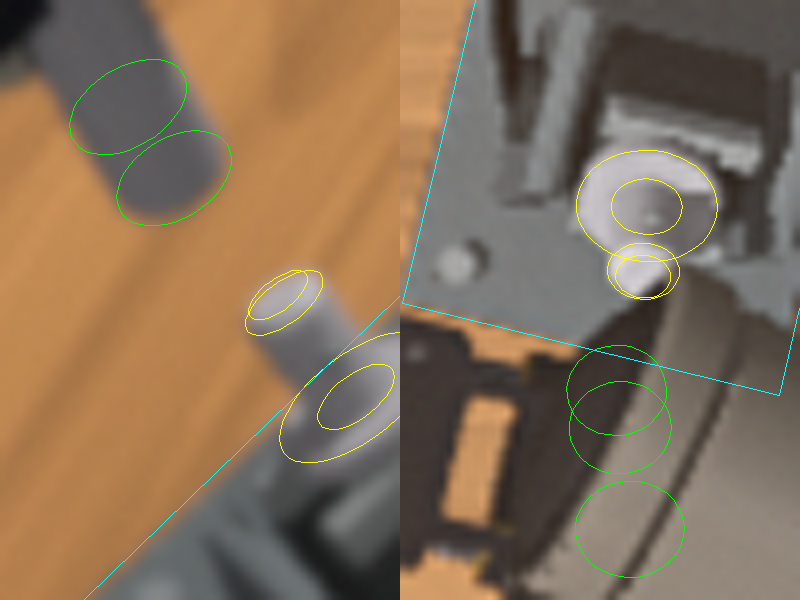

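Call:
{"api": "jog_arm", "payload": {"targets": [{"xyz": [0, 0, -0.13], "spin": 0}, {"xyz": [-0.15, -0.024, 0], "spin": 0}, {"xyz": [-0.2, 0, 0], "spin": 0}, {"xyz": [-0.14, 0, 0], "spin": 0}, {"xyz": [0, 0, 0.1], "spin": 0}, {"xyz": [0, 0, 0.08], "spin": 0}, {"xyz": [0, 0, 0], "spin": 0}, {"xyz": [0, 0, 0], "spin": 0}, {"xyz": [0, 0, 0], "spin": 0}, {"xyz": [0, 0, 0], "spin": 0}]}}

```text
time: 10.45
tool_pos: [519.9, -175.3, 217.4]
tcp_rot: [-3.142, 0.001, 2.885]
contact_force: [-0.2, 0.0, -1.6]
grip_width: 33.0
finger_force: 30.0
```

```bash
cat > ov3.py <<'E'
import pickle,sys
from h import *
o=bot.get_obs(); dd={'o':o}
for n in('scene','top'): dd[n]=(cal(n),bot.capture(n))
pickle.dump(dd,open('d.pkl','wb'))
from ov import *
th,s=float(sys.argv[2]),float(sys.argv[3])
dl=Rv.T@(o['tool_pos']-cen); print('local',dl.round(1),o['contact_force'].round(1),o['moment'].round(2),o['time'],o['grip_width'])
c,im=d['scene']; u0,v0,k=172,220,8; im=cv2.resize(im[v0:v0+75,u0:u0+100],(800,600),interpolation=cv2.INTER_CUBIC)
def pl(P,col): cv2.polylines(im,[np.array([(proj(c,p)-[u0,v0]+.5)*k for p in P],np.int32)],False,col,1)
Rm,f=spig(.72,6.5)
for z,r in((0,25),(40,9.5)): pl(circ(f(z),Rm,r),(0,255,255))
Rm,f=tube(th,s)
for z in(0,30): pl(circ(f(z),Rm,17),(0,255,0))
cv2.imwrite(f'pics/{sys.argv[1]}.png',im)
E
python3 ov3.py pre .42 80.5
```

```text
local [-90.9   5.7 217.4] [-0.2  0.  -1.6] [ 0.05  0.02 -0.  ] 10.45 32.977266427360995
```

View pics/pre.png

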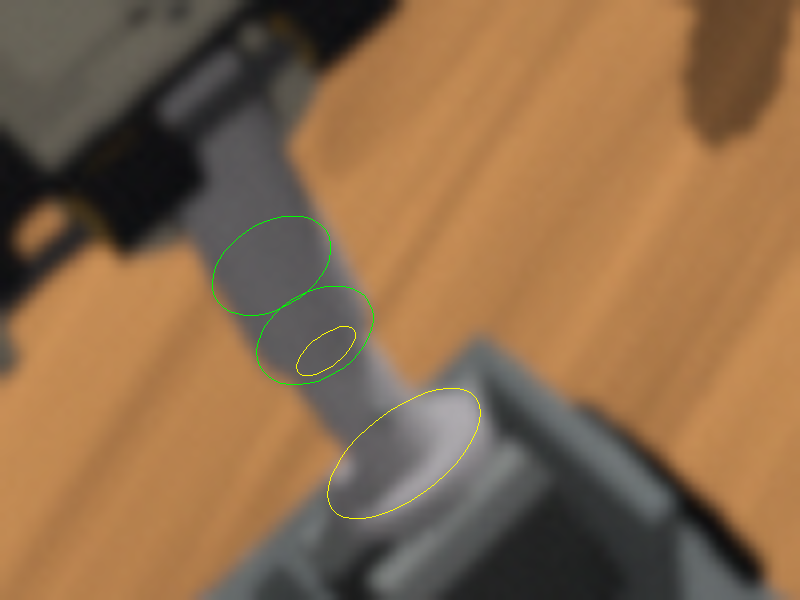

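Call:
{"api": "jog_arm", "payload": {"targets": [{"xyz": [-0.019, 0.01, 0.043], "spin": 0}, {"xyz": [-0.019, 0, 0.043], "spin": 0}, {"xyz": [-0.017, 0, 0.043], "spin": 0}, {"xyz": [-0.015, 0, 0.042], "spin": 0}, {"xyz": [0, 0, 0], "spin": 0}, {"xyz": [0, 0, 0], "spin": 0}, {"xyz": [0, 0, 0], "spin": 0}, {"xyz": [0, 0, 0], "spin": 0}, {"xyz": [0, 0, 0], "spin": 0}, {"xyz": [0, 0, 0], "spin": 0}]}}

```text
time: 11.8
tool_pos: [525.7, -176.5, 203.9]
tcp_rot: [-3.141, 0.001, 2.885]
contact_force: [0.6, -4.6, 5.0]
grip_width: 32.8
finger_force: 30.0
```

Call:
{"api": "jog_arm", "payload": {"targets": [{"xyz": [0, -0.012, 0], "spin": 0}, {"xyz": [0, -0.01, 0], "spin": 0}, {"xyz": [0, 0, 0], "spin": 0}, {"xyz": [0, 0, 0], "spin": 0}, {"xyz": [0, 0, 0], "spin": 0}, {"xyz": [0, 0, 0], "spin": 0}, {"xyz": [0, 0, 0], "spin": 0}, {"xyz": [0, 0, 0], "spin": 0}, {"xyz": [0, 0, 0], "spin": 0}, {"xyz": [0, 0, 0], "spin": 0}]}}

```text
time: 13.05
tool_pos: [525.0, -177.5, 203.4]
tcp_rot: [3.141, -0.0, 2.885]
contact_force: [1.4, 1.0, 3.0]
grip_width: 33.0
finger_force: 30.0
```

Call:
{"api": "jog_arm", "payload": {"targets": [{"xyz": [0.022, 0, 0.01], "spin": 0}, {"xyz": [0.022, 0, 0.011], "spin": 0}, {"xyz": [0.022, 0, 0.012], "spin": 0}, {"xyz": [0.022, 0, 0.012], "spin": 0}, {"xyz": [0.021, 0, 0.012], "spin": 0}, {"xyz": [0.021, 0, 0.013], "spin": 0}, {"xyz": [0, 0, 0], "spin": 0}, {"xyz": [0, 0, 0], "spin": 0}, {"xyz": [0, 0, 0], "spin": 0}, {"xyz": [0, 0, 0], "spin": 0}]}}

```text
time: 14.3
tool_pos: [514.8, -175.0, 197.8]
tcp_rot: [3.142, -0.0, 2.885]
contact_force: [1.0, -1.2, -1.7]
grip_width: 32.9
finger_force: 30.0
```

```bash
cat > seg.py <<'E'
import sys
from h import *
import pickle
if len(sys.argv)<2:
    o=bot.get_obs(); dd={'o':o}
    for n in('scene','top'): dd[n]=(cal(n),bot.capture(n))
    pickle.dump(dd,open('d.pkl','wb'))
from ov import *
print((Rv.T@(o['tool_pos']-cen)).round(1))
c,im=d['scene']; im=cv2.resize(im,None,fx=2,fy=2,interpolation=cv2.INTER_LINEAR).astype(int); sat=im[:,:,2]-im[:,:,0]
for v in range(456,556,6):
    g=np.where(sat[v,340:500]<25)[0]+340
    seg=np.split(g,np.where(np.diff(g)>1)[0]+1); print(v,[(int(a[0]),int(a[-1])) for a in seg if len(a)>3])
def ax(f,zs): return [ (2*proj(c,f(z))).round(0).tolist() for z in zs]
print('spig axis',ax(spig(.72,6.5)[1],(0,20,40)))
for th in(.42,.5,.57,.65,.72): print(th,ax(tube(th,80.5)[1],(0,30,60)))
E
python3 seg.py
```

```text
[-95.9   4.7 197.8]
456 [(340, 414), (417, 430)]
462 [(340, 424)]
468 [(340, 418)]
474 [(340, 415)]
480 [(340, 413)]
486 [(340, 415)]
492 [(340, 418)]
498 [(340, 350), (364, 422)]
504 [(340, 346), (360, 365), (371, 384), (393, 426)]
510 [(340, 347), (353, 358), (397, 430)]
516 [(340, 352), (401, 434)]
522 [(340, 345), (405, 438)]
528 [(410, 440), (460, 468)]
534 [(340, 344), (414, 441), (454, 475)]
540 [(418, 483)]
546 [(426, 496)]
552 [(431, 499)]
spig axis [[444.0, 552.0], [434.0, 540.0], [425.0, 527.0]]
0.42 [[420.0, 528.0], [409.0, 511.0], [398.0, 493.0]]
0.5 [[423.0, 530.0], [411.0, 512.0], [399.0, 494.0]]
0.57 [[426.0, 532.0], [413.0, 513.0], [400.0, 494.0]]
0.65 [[429.0, 533.0], [415.0, 514.0], [400.0, 494.0]]
0.72 [[432.0, 535.0], [417.0, 515.0], [401.0, 495.0]]
```

Call:
{"api": "jog_arm", "payload": {"targets": [{"xyz": [0.02, 0, 0.013], "spin": 0}, {"xyz": [0.02, 0, 0.014], "spin": 0}, {"xyz": [0.02, 0, 0.015], "spin": 0}, {"xyz": [0.02, 0, 0.015], "spin": 0}, {"xyz": [0.019, 0, 0.016], "spin": 0}, {"xyz": [0.019, 0, 0.016], "spin": 0}, {"xyz": [0, 0, 0], "spin": 0}, {"xyz": [0, 0, 0], "spin": 0}, {"xyz": [0, 0, 0], "spin": 0}, {"xyz": [0, 0, 0], "spin": 0}]}}

```text
time: 15.65
tool_pos: [505.7, -172.5, 190.8]
tcp_rot: [3.141, -0.0, 2.885]
contact_force: [0.9, 0.7, 0.2]
grip_width: 33.2
finger_force: 30.0
```

```bash
python3 seg.py
```

```text
[-105.3    4.8  190.8]
456 [(340, 411), (413, 422)]
462 [(340, 415)]
468 [(340, 412)]
474 [(340, 409)]
480 [(340, 409)]
486 [(340, 412)]
492 [(340, 417)]
498 [(357, 381), (386, 420)]
504 [(351, 356), (392, 425)]
510 [(340, 350), (396, 429)]
516 [(340, 343), (400, 433)]
522 [(404, 438)]
528 [(409, 440), (460, 468)]
534 [(413, 441), (454, 476)]
540 [(418, 483)]
546 [(426, 495)]
552 [(431, 499)]
spig axis [[444.0, 552.0], [434.0, 540.0], [425.0, 527.0]]
0.42 [[415.0, 525.0], [404.0, 508.0], [393.0, 490.0]]
0.5 [[418.0, 527.0], [406.0, 509.0], [394.0, 491.0]]
0.57 [[421.0, 529.0], [408.0, 510.0], [395.0, 491.0]]
0.65 [[424.0, 530.0], [410.0, 511.0], [395.0, 492.0]]
0.72 [[426.0, 532.0], [411.0, 512.0], [396.0, 492.0]]
```

Call:
{"api": "jog_arm", "payload": {"targets": [{"xyz": [-0.0165, 0, 0.019], "spin": 0}, {"xyz": [-0.0165, 0, 0.019], "spin": 0}, {"xyz": [-0.0165, 0, 0.019], "spin": 0}, {"xyz": [-0.0165, 0, 0.019], "spin": 0}, {"xyz": [-0.0165, 0, 0.019], "spin": 0}, {"xyz": [0, 0, 0], "spin": 0}, {"xyz": [0, 0, 0], "spin": 0}, {"xyz": [0, 0, 0], "spin": 0}, {"xyz": [0, 0, 0], "spin": 0}, {"xyz": [0, 0, 0], "spin": 0}]}}

```text
time: 17.0
tool_pos: [510.5, -173.8, 184.5]
tcp_rot: [-3.141, -0.003, 2.885]
contact_force: [-12.2, 2.9, 14.6]
grip_width: 32.8
finger_force: 30.0
```

Call:
{"api": "jog_arm", "payload": {"targets": [{"xyz": [-0.0165, 0, 0.019], "spin": 0}, {"xyz": [-0.0165, 0, 0.019], "spin": 0}, {"xyz": [-0.0165, 0, 0.019], "spin": 0}, {"xyz": [0, 0, 0], "spin": 0}, {"xyz": [0, 0, 0], "spin": 0}, {"xyz": [0, 0, 0], "spin": 0}, {"xyz": [0, 0, 0], "spin": 0}, {"xyz": [0, 0, 0], "spin": 0}, {"xyz": [0, 0, 0], "spin": 0}, {"xyz": [0, 0, 0], "spin": 0}]}}

```text
time: 18.25
tool_pos: [512.2, -174.4, 180.9]
tcp_rot: [-3.141, -0.007, 2.885]
contact_force: [-22.4, 4.4, 27.4]
grip_width: 32.8
finger_force: 30.0
```

```bash
python3 seg.py
```

```text
[-98.6   4.6 180.9]
456 [(340, 438)]
462 [(340, 413), (417, 431)]
468 [(340, 424)]
474 [(340, 418)]
480 [(340, 415)]
486 [(340, 414)]
492 [(340, 416)]
498 [(340, 421)]
504 [(340, 352), (366, 425)]
510 [(340, 347), (362, 365), (373, 383), (396, 429)]
516 [(340, 348), (355, 359), (400, 433)]
522 [(340, 353), (404, 438)]
528 [(340, 346), (409, 442), (460, 468)]
534 [(340, 344), (413, 446), (454, 476)]
540 [(342, 346), (418, 483)]
546 [(422, 495)]
552 [(430, 499)]
spig axis [[444.0, 552.0], [434.0, 540.0], [425.0, 527.0]]
0.42 [[420.0, 532.0], [410.0, 516.0], [399.0, 498.0]]
0.5 [[423.0, 534.0], [412.0, 517.0], [399.0, 499.0]]
0.57 [[426.0, 536.0], [413.0, 518.0], [400.0, 499.0]]
0.65 [[429.0, 538.0], [415.0, 519.0], [401.0, 500.0]]
0.72 [[431.0, 539.0], [417.0, 520.0], [401.0, 500.0]]
```

Call:
{"api": "jog_arm", "payload": {"targets": [{"xyz": [-0.019, 0, -0.016], "spin": 0}, {"xyz": [0, 0, 0], "spin": 0}, {"xyz": [-0.0165, 0, 0.019], "spin": 0}, {"xyz": [-0.0165, 0, 0.019], "spin": 0}, {"xyz": [0, 0, 0], "spin": 0}, {"xyz": [0, 0, 0], "spin": 0}, {"xyz": [0, 0, 0], "spin": 0}, {"xyz": [0, 0, 0], "spin": 0}, {"xyz": [0, 0, 0], "spin": 0}, {"xyz": [0, 0, 0], "spin": 0}]}}

```text
time: 19.6
tool_pos: [515.3, -175.2, 179.3]
tcp_rot: [-3.141, -0.009, 2.885]
contact_force: [-26.0, 5.2, 29.1]
grip_width: 32.7
finger_force: 30.0
```

```bash
python3 seg.py | sed -n '1p;10,17p'
```

```text
[-95.4   4.7 179.3]
504 [(340, 425)]
510 [(340, 352), (373, 388), (396, 429)]
516 [(340, 350), (361, 366), (400, 434)]
522 [(340, 358), (405, 438)]
528 [(340, 351), (409, 442), (460, 468)]
534 [(340, 347), (413, 446), (454, 476)]
540 [(340, 348), (418, 483)]
546 [(422, 496)]
```

```bash
python3 - <<'E'
from ov import *
c,im=d['scene']; u0,v0,k=192,236,10
b=cv2.resize(im[v0:v0+60,u0:u0+40],(400,600),interpolation=cv2.INTER_CUBIC); b=cv2.convertScaleAbs(b,alpha=1.6); a=b.copy()
def pl(P,col): cv2.polylines(a,[np.array([(proj(c,p)-[u0,v0]+.5)*k for p in P],np.int32)],False,col,1)
Rm,f=spig(.72,6.5)
pl(circ(f(0),Rm,25),(0,255,255))
for z,col in((0,(0,0,255)),(10,(0,255,0)),(20,(255,0,0))): pl(circ(f(z),Rm,17),col)
pl([f(0),f(110)],(255,0,255)); Rm,f=tube(.72,80.5); pl([f(0),f(110)],(0,255,0))
cv2.imwrite('pics/last.png',np.hstack([b,a]))
E
```

```text
(no output)
```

View pics/last.png

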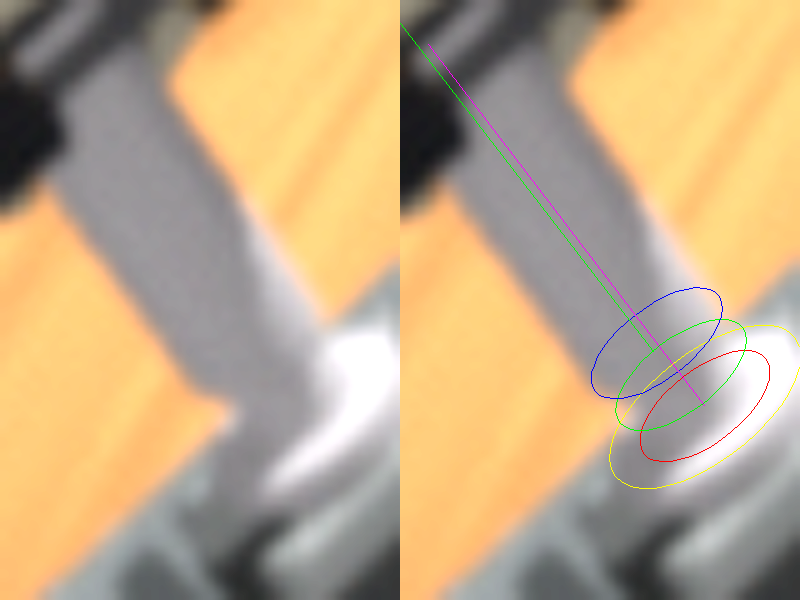

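Call:
{"api": "jog_arm", "payload": {"targets": [{"xyz": [0.025, 0, -0.028], "spin": 0}, {"xyz": [0.015, 0, 0.013], "spin": 0}, {"xyz": [0.015, 0, 0.013], "spin": 0}, {"xyz": [0.015, 0, 0.013], "spin": 0}, {"xyz": [0.015, 0, 0.013], "spin": 0}, {"xyz": [0.015, 0, 0.013], "spin": 0}, {"xyz": [0, 0, 0], "spin": 0}, {"xyz": [0, 0, 0], "spin": 0}, {"xyz": [0, 0, 0], "spin": 0}, {"xyz": [0, 0, 0], "spin": 0}]}}

```text
time: 20.95
tool_pos: [511.4, -174.1, 174.4]
tcp_rot: [-3.141, -0.002, 2.885]
contact_force: [-4.9, -0.3, 7.4]
grip_width: 32.7
finger_force: 30.0
```

```bash
python3 seg.py | sed -n '1p;9,17p'; python3 -c "
from ov import *
f=o['contact_force'];a=spig(.72,0)[0]; print('force in spigot frame',(a.T@f).round(1), o['moment'].round(2))"
```

```text
[-99.4   4.7 174.4]
498 [(340, 420)]
504 [(340, 355), (363, 424)]
510 [(340, 348), (364, 367), (370, 386), (395, 428)]
516 [(340, 348), (358, 362), (399, 433)]
522 [(340, 356), (404, 438)]
528 [(340, 348), (409, 442), (460, 468)]
534 [(340, 344), (413, 446), (454, 475)]
540 [(340, 346), (418, 483)]
546 [(422, 496)]
force in spigot frame [ 1.4 -1.5  8.7] [0.04 0.68 0.03]
```

Call:
{"api": "jog_arm", "payload": {"targets": [{"xyz": [-0.0165, 0, 0.019], "spin": 0}, {"xyz": [-0.0165, 0, 0.019], "spin": 0}, {"xyz": [-0.0165, 0, 0.019], "spin": 0}, {"xyz": [-0.0165, 0, 0.019], "spin": 0}, {"xyz": [0, 0, 0], "spin": 0}, {"xyz": [0, 0, 0], "spin": 0}, {"xyz": [0, 0, 0], "spin": 0}, {"xyz": [0, 0, 0], "spin": 0}, {"xyz": [0, 0, 0], "spin": 0}, {"xyz": [0, 0, 0], "spin": 0}]}}

```text
time: 22.3
tool_pos: [515.3, -175.1, 168.4]
tcp_rot: [-3.141, -0.004, 2.885]
contact_force: [-11.1, 2.2, 10.8]
grip_width: 33.0
finger_force: 30.0
```

```bash
cat > st.py <<'E'
import subprocess
print(subprocess.run("python3 seg.py | sed -n '1p;9,18p'",shell=True,capture_output=True,text=True).stdout)
from ov import *
f=o['contact_force'];a=spig(.72,0)[0]; print('force in spigot frame',(a.T@f).round(1), o['moment'].round(2),'grip in seat frame',(a.T@(o['tool_pos']+[0,0,19]-spig(.72,0)[1](0))).round(1))
E
python3 st.py
```

```text
[-95.4   4.7 168.4]
498 [(340, 420)]
504 [(340, 424)]
510 [(340, 358), (369, 428)]
516 [(340, 352), (367, 370), (375, 388), (399, 432)]
522 [(340, 352), (362, 365), (404, 437)]
528 [(340, 358), (408, 442), (460, 468)]
534 [(340, 351), (413, 447), (454, 476)]
540 [(340, 348), (418, 483)]
546 [(346, 350), (422, 495)]
552 [(427, 499)]

force in spigot frame [-1.3 -0.7 15.6] [ 0.19  1.44 -0.03] grip in seat frame [-7.5  4.7 91.1]
```

Call:
{"api": "jog_arm", "payload": {"targets": [{"xyz": [-0.02, 0, 0.016], "spin": 0}, {"xyz": [-0.02, 0, 0.016], "spin": 0}, {"xyz": [-0.02, 0, 0.016], "spin": 0}, {"xyz": [-0.02, 0, 0.016], "spin": 0}, {"xyz": [-0.02, 0, 0.016], "spin": 0}, {"xyz": [0, 0, 0], "spin": 0}, {"xyz": [0, 0, 0], "spin": 0}, {"xyz": [0, 0, 0], "spin": 0}, {"xyz": [0, 0, 0], "spin": 0}, {"xyz": [0, 0, 0], "spin": 0}]}}

```text
time: 23.65
tool_pos: [519.6, -176.1, 162.1]
tcp_rot: [3.141, -0.012, 2.885]
contact_force: [-25.5, 5.0, 20.4]
grip_width: 32.8
finger_force: 30.0
```

```bash
python3 st.py
```

```text
[-91.    4.9 162.1]
498 [(340, 421)]
504 [(340, 424)]
510 [(340, 428)]
516 [(340, 363), (374, 433)]
522 [(340, 357), (371, 375), (380, 390), (404, 437)]
528 [(340, 357), (365, 369), (409, 442), (460, 468)]
534 [(340, 363), (413, 447), (454, 476)]
540 [(340, 356), (418, 483)]
546 [(340, 353), (422, 495)]
552 [(351, 355), (427, 499)]

force in spigot frame [-6.  -1.6 32.4] [ 0.63  3.48 -0.07] grip in seat frame [-8.3  4.9 83.5]
```

Call:
{"api": "jog_arm", "payload": {"targets": [{"xyz": [0.025, 0, -0.028], "spin": 0}, {"xyz": [0, 0, 0], "spin": 0}, {"xyz": [0, 0, 0], "spin": 0}, {"xyz": [0, 0, 0], "spin": 0}, {"xyz": [0, 0, 0], "spin": 0}, {"xyz": [0, 0, 0], "spin": 0}, {"xyz": [0, 0, 0], "spin": 0}, {"xyz": [0, 0, 0], "spin": 0}, {"xyz": [0, 0, 0], "spin": 0}, {"xyz": [0, 0, 0], "spin": 0}], "gripper": 65}}

```text
time: 25.0
tool_pos: [523.2, -177.1, 163.7]
tcp_rot: [3.141, 0.0, 2.885]
contact_force: [0.9, 0.3, 0.7]
grip_width: 59.8
finger_force: 0.0
```

Call:
{"api": "jog_arm", "payload": {"targets": [{"xyz": [0, 0, -0.1], "spin": 0}, {"xyz": [0, 0, -0.3], "spin": 0}, {"xyz": [0, 0, -0.5], "spin": 0}, {"xyz": [0, 0, -0.3], "spin": 0}, {"xyz": [0.2, 0, -0.1], "spin": 0}, {"xyz": [0.3, 0, 0], "spin": 0}, {"xyz": [0, 0, 0], "spin": 0}, {"xyz": [0, 0, 0], "spin": 0}, {"xyz": [0, 0, 0], "spin": 0}, {"xyz": [0, 0, 0], "spin": 0}]}}

```text
time: 26.25
tool_pos: [484.7, -167.0, 267.3]
tcp_rot: [3.141, -0.0, 2.885]
contact_force: [0.5, 0.6, -0.2]
grip_width: 59.8
finger_force: 0.0
```

```bash
sed -i 's/range(456,556,6)/range(444,566,6)/' seg.py; python3 seg.py
```

```text
[-127.     4.8  267.3]
444 [(340, 345)]
450 [(340, 344)]
456 []
462 [(340, 343)]
468 []
474 [(380, 395)]
480 [(377, 405)]
486 [(380, 410)]
492 [(380, 415)]
498 [(385, 419)]
504 [(389, 423)]
510 [(394, 428)]
516 [(398, 433)]
522 [(403, 437)]
528 [(408, 442), (460, 468)]
534 [(413, 447), (454, 476)]
540 [(417, 483)]
546 [(422, 496)]
552 [(427, 499)]
558 [(428, 499)]
564 [(422, 499)]
spig axis [[444.0, 552.0], [434.0, 540.0], [425.0, 527.0]]
0.42 [[392.0, 483.0], [380.0, 464.0], [367.0, 444.0]]
0.5 [[395.0, 485.0], [382.0, 465.0], [368.0, 445.0]]
0.57 [[398.0, 487.0], [384.0, 466.0], [369.0, 445.0]]
0.65 [[401.0, 488.0], [386.0, 467.0], [370.0, 446.0]]
0.72 [[404.0, 489.0], [387.0, 468.0], [370.0, 446.0]]
```

```bash
python3 - <<'E'
from ov import *
c,im=d['scene']
for sl in(.70,.72,.74):
  for m in(0,5,10,15):
    Rm,f=spig(sl,6)
    pts=np.array([2*proj(c,p) for p in circ(f(105+m),Rm,17)]); bt=np.array([2*proj(c,f(118+m)+Rm@[x,y,0]) for x in(-10,10) for y in(-10,10)])
    print(sl,m,'shoulder u',pts[:,0].min().round(1),'v',pts[:,1].min().round(1),'blk ctr',(2*proj(c,f(118+m))).round(1),'blk v min',bt[:,1].min().round(1),'umin',bt[:,0].min().round(1))
im2=cv2.resize(im,None,fx=2,fy=2).astype(int); sat=im2[:,:,2]-im2[:,:,0]
for v in range(466,500,2):
    g=np.where(sat[v,350:440]<25)[0]+350; print(v,(g[0],g[-1],np.round(im2[v,g[0]:g[-1]:5].mean(1)).astype(int).tolist()) if len(g) else '')
E
```

```text
0.7 0 shoulder u 378.6 v 473.3 blk ctr [385.5 475.3] blk v min 467.5 umin 374.5
0.7 5 shoulder u 376.0 v 469.9 blk ctr [382.9 471.8] blk v min 464.0 umin 371.9
0.7 10 shoulder u 373.4 v 466.5 blk ctr [380.2 468.3] blk v min 460.6 umin 369.2
0.7 15 shoulder u 370.7 v 463.0 blk ctr [377.6 464.8] blk v min 457.1 umin 366.5
0.72 0 shoulder u 377.6 v 472.9 blk ctr [384.2 474.8] blk v min 467.1 umin 373.4
0.72 5 shoulder u 374.9 v 469.5 blk ctr [381.5 471.3] blk v min 463.7 umin 370.7
0.72 10 shoulder u 372.2 v 466.0 blk ctr [378.9 467.8] blk v min 460.2 umin 368.0
0.72 15 shoulder u 369.5 v 462.6 blk ctr [376.2 464.3] blk v min 456.7 umin 365.3
0.74 0 shoulder u 376.5 v 472.5 blk ctr [383.  474.3] blk v min 466.8 umin 372.3
0.74 5 shoulder u 373.8 v 469.1 blk ctr [380.3 470.8] blk v min 463.4 umin 369.6
0.74 10 shoulder u 371.1 v 465.7 blk ctr [377.5 467.3] blk v min 459.9 umin 366.8
0.74 15 shoulder u 368.4 v 462.2 blk ctr [374.8 463.8] blk v min 456.4 umin 364.1
466 
468 
470 (np.int64(386), np.int64(390), [165])
472 (np.int64(383), np.int64(392), [162, 166])
474 (np.int64(380), np.int64(395), [159, 167, 143])
476 (np.int64(378), np.int64(402), [157, 166, 141, 121, 145])
478 (np.int64(377), np.int64(404), [148, 161, 133, 118, 136, 157])
480 (np.int64(377), np.int64(405), [130, 142, 123, 118, 142, 149])
482 (np.int64(378), np.int64(407), [112, 120, 116, 127, 151, 139])
484 (np.int64(379), np.int64(408), [100, 106, 117, 144, 141, 135])
486 (np.int64(380), np.int64(410), [94, 102, 130, 141, 126, 133])
488 (np.int64(380), np.int64(411), [94, 101, 134, 122, 118, 130, 140])
490 (np.int64(380), np.int64(413), [94, 104, 125, 106, 112, 127, 138])
492 (np.int64(380), np.int64(415), [97, 104, 112, 98, 105, 124, 135])
494 (np.int64(381), np.int64(416), [97, 102, 99, 96, 103, 121, 134])
496 (np.int64(383), np.int64(417), [98, 96, 96, 96, 105, 123, 135])
498 (np.int64(385), np.int64(419), [98, 94, 97, 96, 107, 125, 136])
```

Call:
{"api": "jog_arm", "payload": {"targets": [{"xyz": [0, 0, 0], "spin": 0}, {"xyz": [0, 0, 0], "spin": 0}, {"xyz": [0, 0, 0], "spin": 0}, {"xyz": [0, 0, 0], "spin": 0}, {"xyz": [0, 0, 0], "spin": 0}, {"xyz": [0.075, 0, 0.1], "spin": 0}, {"xyz": [0, 0, 0.2], "spin": 0}, {"xyz": [0, 0, 0.22], "spin": 0}, {"xyz": [0, 0, 0], "spin": 0}, {"xyz": [0, 0, 0], "spin": 0}], "gripper": 0}}

```text
time: 27.6
tool_pos: [478.8, -165.5, 226.5]
tcp_rot: [-3.142, 0.001, 2.885]
contact_force: [-0.1, 0.3, 0.1]
grip_width: 1.0
finger_force: 0.0
```

Call:
{"api": "jog_arm", "payload": {"targets": [{"xyz": [-0.0165, 0, 0.019], "spin": 0}, {"xyz": [-0.0165, 0, 0.019], "spin": 0}, {"xyz": [-0.0165, 0, 0.019], "spin": 0}, {"xyz": [-0.0165, 0, 0.019], "spin": 0}, {"xyz": [-0.0165, 0, 0.019], "spin": 0}, {"xyz": [-0.0165, 0, 0.019], "spin": 0}, {"xyz": [-0.0165, 0, 0.019], "spin": 0}, {"xyz": [0, 0, 0], "spin": 0}, {"xyz": [0, 0, 0], "spin": 0}, {"xyz": [0, 0, 0], "spin": 0}]}}

```text
time: 28.85
tool_pos: [487.6, -167.8, 215.5]
tcp_rot: [3.142, 0.0, 2.885]
contact_force: [-0.4, 0.0, -0.3]
grip_width: 0.7
finger_force: 0.0
```

Call:
{"api": "jog_arm", "payload": {"targets": [{"xyz": [-0.0165, 0, 0.019], "spin": 0}, {"xyz": [0, 0, 0], "spin": 0}, {"xyz": [-0.0165, 0, 0.019], "spin": 0}, {"xyz": [0, 0, 0], "spin": 0}, {"xyz": [-0.0165, 0, 0.019], "spin": 0}, {"xyz": [0, 0, 0], "spin": 0}, {"xyz": [-0.0165, 0, 0.019], "spin": 0}, {"xyz": [0, 0, 0], "spin": 0}, {"xyz": [0, 0, 0], "spin": 0}, {"xyz": [0, 0, 0], "spin": 0}]}}

```text
time: 30.1
tool_pos: [492.6, -169.1, 209.8]
tcp_rot: [-3.142, 0.0, 2.885]
contact_force: [-4.2, 0.4, 5.8]
grip_width: 0.6
finger_force: 3.7
```

Call:
{"api": "jog_arm", "payload": {"targets": [{"xyz": [-0.0165, 0, 0.019], "spin": 0}, {"xyz": [-0.012, 0, 0.014], "spin": 0}, {"xyz": [0, 0, 0], "spin": 0}, {"xyz": [0, 0, 0], "spin": 0}, {"xyz": [0, 0, 0], "spin": 0}, {"xyz": [0, 0, 0], "spin": 0}, {"xyz": [0, 0, 0], "spin": 0}, {"xyz": [0, 0, 0], "spin": 0}, {"xyz": [0, 0, 0], "spin": 0}, {"xyz": [0, 0, 0], "spin": 0}]}}

```text
time: 31.35
tool_pos: [493.0, -169.2, 208.8]
tcp_rot: [-3.141, -0.003, 2.885]
contact_force: [-14.9, 3.8, 21.2]
grip_width: 0.6
finger_force: 13.5
```

```bash
python3 st.py|tail -1
```

```text
force in spigot frame [ 2.4 -0.1 26.1] [ 0.74  2.52 -0.03] grip in seat frame [  1.8   4.8 136.8]
```

Call:
{"api": "jog_arm", "payload": {"targets": [{"xyz": [0.05, 0, -0.06], "spin": 0}, {"xyz": [0.1, 0, -0.2], "spin": 0}, {"xyz": [0.1, 0, -0.3], "spin": 0}, {"xyz": [0.2, 0, -0.3], "spin": 0}, {"xyz": [0.3, 0, 0], "spin": 0}, {"xyz": [0, 0, 0], "spin": 0}, {"xyz": [0, 0, 0], "spin": 0}, {"xyz": [0, 0, 0], "spin": 0}, {"xyz": [0, 0, 0], "spin": 0}, {"xyz": [0, 0, 0], "spin": 0}]}}

```text
time: 32.7
tool_pos: [437.1, -154.5, 275.2]
tcp_rot: [3.141, -0.0, 2.885]
contact_force: [-0.7, 0.7, -0.5]
grip_width: 0.4
finger_force: 0.0
```

```bash
python3 - <<'E'
from h import *
c=cal('scene'); im=bot.capture('scene'); im2=cv2.resize(im,None,fx=2,fy=2).astype(int); sat=im2[:,:,2]-im2[:,:,0]
for v in range(466,540,6):
    g=np.where(sat[v,350:450]<25)[0]+350; print(v,(g[0],g[-1]) if len(g) else '')
print(bot.get_obs()['contact_force'])
E
```

```text
466 
472 (np.int64(386), np.int64(392))
478 (np.int64(380), np.int64(404))
484 (np.int64(379), np.int64(409))
490 (np.int64(381), np.int64(413))
496 (np.int64(383), np.int64(418))
502 (np.int64(388), np.int64(422))
508 (np.int64(393), np.int64(427))
514 (np.int64(397), np.int64(431))
520 (np.int64(402), np.int64(436))
526 (np.int64(406), np.int64(441))
532 (np.int64(411), np.int64(445))
538 (np.int64(416), np.int64(449))
[-0.47076455  0.95245976  0.46482108]
```

Call:
{"api": "jog_arm", "payload": {"targets": [{"xyz": [-0.3, 0, 0], "spin": 0}, {"xyz": [-0.2, 0, 0.3], "spin": 0}, {"xyz": [-0.1, 0, 0.3], "spin": 0}, {"xyz": [-0.1, 0, 0.2], "spin": 0}, {"xyz": [-0.025, 0, 0.03], "spin": 0}, {"xyz": [-0.025, 0, 0.03], "spin": 0}, {"xyz": [-0.016, 0, 0.018], "spin": 0}, {"xyz": [0, 0, 0], "spin": 0}, {"xyz": [0, 0, 0], "spin": 0}, {"xyz": [0, 0, 0], "spin": 0}]}}

```text
time: 34.0
tool_pos: [493.1, -169.2, 208.5]
tcp_rot: [-3.141, -0.005, 2.885]
contact_force: [-19.4, 4.7, 27.6]
grip_width: 0.4
finger_force: 17.0
```

Call:
{"api": "jog_arm", "payload": {"targets": [{"xyz": [0.05, 0, -0.06], "spin": 0}, {"xyz": [0.1, 0, -0.2], "spin": 0}, {"xyz": [0.1, 0, -0.3], "spin": 0}, {"xyz": [0.2, 0, -0.3], "spin": 0}, {"xyz": [0.3, 0, 0], "spin": 0}, {"xyz": [0, 0, 0], "spin": 0}, {"xyz": [0, 0, 0], "spin": 0}, {"xyz": [0, 0, 0], "spin": 0}, {"xyz": [0, 0, 0], "spin": 0}, {"xyz": [0, 0, 0], "spin": 0}]}}

```text
time: 35.25
tool_pos: [438.3, -154.8, 273.8]
tcp_rot: [3.141, -0.0, 2.885]
contact_force: [-0.4, 0.1, -0.0]
grip_width: 0.1
finger_force: 0.0
```

```bash
python3 -c "
from plant import bot
print(bot.close_job())"
```

```text
the job is handed in; nothing more can be done
None
```

The middle tube appears fully home on the slanting spigot: a final push along the spigot met a hard stop at 34 N, moving only 0.3 mm, and the robot was then backed clear and the job handed in at about 35 s. The judge returned no verdict.

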